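Sort two vials by cap colour and hold a loupe in focus over the red one

ROBOT

A 6-joint arm with a two-finger parallel gripper is mounted at the origin on a cart in front of the work surface, level with it; the furniture and walls round the work are solid. World frame = base frame: x ahead of the robot, y to its left, z up, the work surface at z = 0. Lengths are in m, angles in rad, forces in N, time in s.
With the tool pointing down it reaches from about 0.35 to 0.85 m from the base axis. Payload 8.1 kg.
Tool frame: the origin (TCP) lies on the centre line of the jaws, within the pads' length; the fingertips stand 22 mm ahead of it and the grasp point (between the pads) lies 3 mm ahead of it; z points along the fingers, y is the line along which they close (so a half turn about z gives the same grasp; the last joint's range is limited). The gripper opens to 93 mm and grips with 3 to 60 N. Pads are 15 mm wide; open, the fingers measure 128 mm over their backs; the gripper's body (75 mm by 188 mm) begins 65 mm behind the grasp point.
Start: joints at [-1.33, 0.13, 1.488, -0, 1.523, -0.085], TCP at [0.192, -0.568, 0.241] pointing down, gripper open.
Joint ranges: [-2.96, 2.96], [-0.89, 2.26], [0.02, 2.5], [-1.34, 4.48], [0, 2.73], [-2.66, 2.66]. Speed limits (rad/s): [2.39, 2.39, 2.79, 3.14, 3.14, 3.14].

INTERFACE

Orientations are given as a rotation vector (axis times angle).
In Python, from plant import robot gives the robot as it stands.
- The arm moves only by the shell command python3 inch.py 'ROWS' [FORCE]. ROWS is a JSON list of rows, 1 to 20 of them, each of 5 numbers: the finger opening in m, then dx, dy, dz in m, then a turn about the tool's z in rad; each row shifts and turns the commanded pose from where the row before left it, along the tool's axes as they then stand; what a row does not reach is not made up. A row lasts 1/10 s, in which the tool goes at most 0.05 m and 0.15 rad, less where a joint would pass 70% of its speed; a pose out of reach is approached as far as the arm can. The fingers move at their own pace and stop on an object; FORCE is the grip in N (left out, the last holds). Time passes only in rows, so rows that do not move let the fingers close. It prints the time, the measured TCP pose, the force, the opening and the grip force at its end.
- robot.read_state(): the state, without advancing time (a new reading comes with each control period).
- robot.read_camera(name): name is "scene" or "top"; returns a dict with "image" (384x512x3 uint8, red, green, blue), "fx", "fy", "cx", "cy" (pixels), "dist" ([k1, k2, p1, p2, k3] as OpenCV has them; the pictures are not rectified), "R" (3x3) and "t" (3): a world point X has camera coordinates R X + t. Camera axes: x right, y down, z forward; pixel columns grow to the right and rows downward; lengths in m; the calibration is good to about 2 mm. A picture is of the moment at which its call begins. There is no depth.
- robot.close_job(): hands the job in; it is judged then, once.
The state is a dict: "t": time; "q": joint angles; "dq": joint speeds; "joint_torque": joint torques, N m; "tool_pos": TCP position; "orientation": TCP orientation; "force": force on the tool from outside, world axes, zero at the start; "wrist_torque": the same for the moment, N m; "opening": finger opening in m; "gripper_force": force on a finger pad.
Only numpy, scipy, OpenCV 4.12 (cv2) and the standard library are available. Lean on these libraries where they do the work, as an engineer would, in place of code of your own. Each camera call takes 0.05 s, during which the arm holds its last target. There are 200 camera calls.

TASK

Stand the two vials in the holders of the inspection stand by cap colour, the red-capped vial in the red holder and the blue-capped vial in the blue holder, each fully down and upright, and let go of them. Then pick up the loupe by its handle and hold it level with its lens centred over the red-capped vial, at the focal height that the yellow collar on the post marks (lens level with the black line round the collar). Finish while holding the loupe still there, touching nothing else with it; never tip the vials or the loupe over, and leave the collar and the other things on the worktop where they are.

Things in the scene. Friction and masses are not known exactly. Their poses are not given: they have to be found in the camera images.
- vial_red: loose glass vial with a red cap, upright, 25 mm in diameter, 56 mm tall, about 30 g; the cap is the uppermost 12 mm. Origin: centre of its underside, z up along its axis
- vial_blue: the same vial with a blue cap, 25 mm in diameter, 56 mm tall; origin: centre of its underside, z up
- holder_red: red round plastic holder fixed on the stand's base plate, 52 mm in outer diameter (foot flange 64 mm), 28 mm tall, with an open round socket 31 mm wide and 20 mm deep (its floor lies 8 mm above the holder's underside). Origin: centre of its underside (8 mm above the worktop), z up along the socket's axis; the two holders are at either end of the plate, 110 mm apart, and may be swapped
- holder_blue: the same holder in blue plastic; origin: centre of its underside, z up
- stand: fixed white inspection stand: a plate 150 mm (its x) by 200 mm (its y), 8 mm thick; a steel post 10 mm in diameter with black graduations rises 60 mm toward +x from the centre (at the back), its black top 205 mm above the worktop. The holders stand 25 mm toward -x from the centre. Origin: centre of the plate's underside
- focus_mark (a point): centre of the yellow focal collar (26 mm in diameter, 14 mm tall, with a black line round its middle) on the post; its height is the focal height, 120 to 170 mm above the worktop, different every time. It is only a mark and slides if pushed. Axes as the stand's, z up
- loupe: loose hand loupe lying flat, about 80 g: round lens, 66 mm over its grey rim, 14 mm thick; straight yellow handle toward its -x, 16 mm wide, 22 mm tall, from 42 to 132 mm from the lens centre. Centre of mass about 60 mm from the lens centre, in the handle. Origin: under the lens centre, in the plane of its flat underside; z up, x from handle to lens
- loupe_lens (a point): centre of the loupe's lens, 7 mm above the loupe's origin; axes as the loupe's
- loupe_grip (a point): a point in the middle of the loupe's handle, 75 mm from the lens centre toward -x and 12 mm above the loupe's underside; grip here across the handle's 16 mm width (along its y); axes as the loupe's
- tape: bystander: green tape roll lying flat, 78 mm wide, 19 mm tall; origin: centre of its underside
- dropper: bystander: brown dropper bottle, 31 mm wide, 99 mm tall; origin: centre of its underside
- pen: bystander: white marker pen with a black cap lying along its y, 135 mm long, 17 mm thick; origin: centre of its underside
- culture_plate: bystander: red culture plate, 91 mm wide, 15 mm tall; origin: centre of its underside
- tip_box: bystander: blue pipette tip box with a clear lid, 92 x 123 x 76 mm; origin: centre of its underside

How it is judged:
By the outcome, as a careful person would: the job done as asked, in the order asked, and still so for the second after the job is handed in, while the arm keeps its last pose, push and grip.
It also fails if it takes over 64 s, if anything falls off the work surface, if the arm or the gripper's body presses on something with over 40 N, if the wrist force passes 120 N, or if a joint passes its speed limit or range.

## Working session

There is one attempt and no reset: what is moved stays moved. The work goes in short steps, Python scripts to look and compute and a shell command to move; the robot and the scene stay as the last step left them, time stands still between calls to the robot, and variables do not carry over. Pictures are saved under pics/ and viewed, at most 10 in all, crops included, and the job is handed in when it is done.

```bash
ls; mkdir -p pics
python3 - <<'E'
from plant import robot
import cv2,numpy as np
s=robot.read_state();print(s)
for n in("scene","top"):
    c=robot.read_camera(n);cv2.imwrite(f"pics/{n}0.png",c["image"][:,:,::-1])
    np.savez(f"pics/{n}0.npz",**c)
    print(n,c["fx"],c["fy"],c["cx"],c["cy"],c["dist"],np.round(-np.array(c["R"]).T@c["t"],3),np.round(c["R"],3).tolist())
E
```

```text
inch.py
pics
plant.py
{'t': 0.0, 'q': array([-1.33044031e+00,  1.31170656e-01,  1.48923885e+00, -1.39465157e-05,
        1.52298024e+00, -8.54112128e-02]), 'dq': array([ 1.11081530e-03,  1.72014404e-03, -3.86882709e-06, -3.70912200e-04,
       -3.09607157e-04, -1.01040044e-03]), 'joint_torque': array([-3.23048507e-04, -5.59840572e+01, -4.91764891e+01,  7.68616889e-02,
        3.52990581e-02, -1.63271097e-04]), 'tool_pos': array([ 0.19191009, -0.56794436,  0.23960393]), 'orientation': array([-3.09824270e+00, -5.09164920e-01,  2.40153359e-04]), 'force': array([ 0.19925258, -0.31309396,  0.1903464 ]), 'wrist_torque': array([ 0.01585576, -0.02400873, -0.0108891 ]), 'gripper_force': 0.0, 'opening': 0.09272575560162795}
scene 421.6728319777359 421.6728319777359 258.0666286363042 193.3434983789922 [0.02338294 0.         0.         0.         0.        ] [-0.102  0.589  0.777] [[-0.677, -0.736, 0.006], [-0.448, 0.406, -0.796], [0.584, -0.542, -0.605]]
top 384.73419391380713 384.73419391380713 256.02790986673125 189.0860854966963 [-0.08708539  0.          0.          0.          0.        ] [0.396 0.013 1.191] [[0.013, -1.0, 0.008], [-0.99, -0.014, -0.143], [0.143, -0.006, -0.99]]
```

View pics/scene0.png

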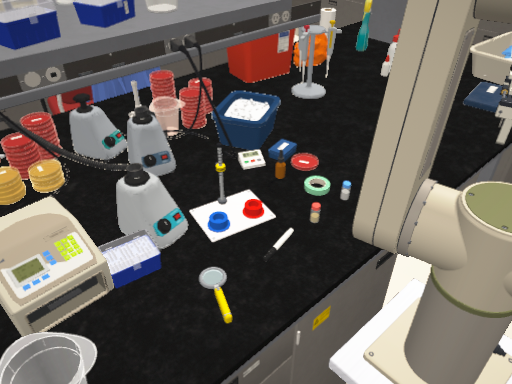

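View pics/top0.png

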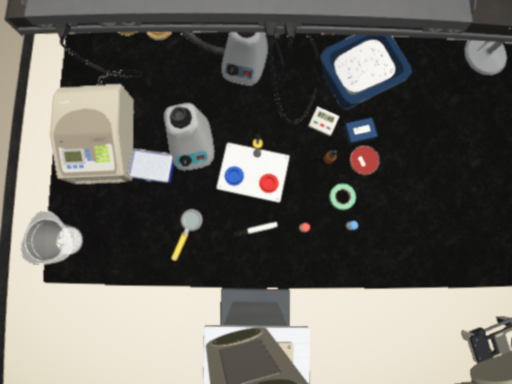

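The scene view shows the stand at (233,213) with the blue holder at (218,221) and the red at (253,208), the collar at (221,167), the red vial at (315,212), the blue at (346,190), and the loupe from (212,278) to (225,312). The top view shows the blue holder at (234,176), red at (269,183), collar about (258,142), red vial at (305,227), blue vial at (352,226), the lens at (191,220) and the handle's end at (178,258).

```bash
cat > h.py <<'E'
import cv2,numpy as np
from plant import robot
def load(n): return dict(np.load(f"pics/{n}.npz"))
def shot(n,tag):
    c=robot.read_camera(n);np.savez(f"pics/{n}{tag}.npz",**c);cv2.imwrite(f"pics/{n}{tag}.png",c["image"][:,:,::-1]);return c
def K(c): return np.array([[c["fx"],0,c["cx"]],[0,c["fy"],c["cy"]],[0,0,1]],float)
def ray(c,p):
    u=cv2.undistortPoints(np.array([[p]],float),K(c),np.array(c["dist"]))[0,0]
    return -c["R"].T@c["t"], c["R"].T@np.r_[u,1]
def plane(c,p,z):
    o,d=ray(c,p);return o+d*(z-o[2])/d[2]
def tri(a,pa,b,pb):
    o1,d1=ray(a,pa);o2,d2=ray(b,pb)
    s=np.linalg.lstsq(np.c_[d1,-d2],o2-o1,rcond=None)[0]
    x,y=o1+s[0]*d1,o2+s[1]*d2
    return np.round((x+y)/2,4),round(float(np.linalg.norm(x-y)),4)
def proj(c,X): return cv2.projectPoints(np.array([X],float),cv2.Rodrigues(c["R"])[0],c["t"],K(c),np.array(c["dist"]))[0][0,0]
HUE=dict(red=[(0,9),(171,180)],blue=[(100,125)],yellow=[(22,34)],green=[(50,85)])
def blobs(c,col,roi,smin=110,vmin=90,amin=6):
    x0,y0,x1,y1=roi;h=cv2.cvtColor(c["image"],cv2.COLOR_RGB2HSV)
    m=sum(cv2.inRange(h,(a,smin,vmin),(b,255,255)) for a,b in HUE[col])
    k=np.zeros_like(m);k[y0:y1,x0:x1]=m[y0:y1,x0:x1]
    n,l,st,ce=cv2.connectedComponentsWithStats(k)
    return [(np.round(ce[i],1).tolist(),st[i].tolist()) for i in range(1,n) if st[i][4]>=amin],l
E
python3 - <<'E'
from h import *
S=load("scene0");T=load("top0")
R={"vr":("red",(303,198,328,226),(295,218,315,238)),"vb":("blue",(338,177,355,203),(343,216,362,236)),
"hr":("red",(238,195,268,222),(255,170,285,196)),"hb":("blue",(203,208,234,236),(220,162,248,190)),
"col":("yellow",(212,158,230,177),(248,132,266,152)),"handle":("yellow",(208,284,236,325),(168,225,192,262))}
for k,(c,a,b) in R.items():
    A=blobs(S,c,a)[0];B=blobs(T,c,b)[0];print(k,A,B)
    if A and B: print("   ",tri(S,max(A,key=lambda x:x[1][4])[0],T,max(B,key=lambda x:x[1][4])[0]))
def crop(c,x0,y0,x1,y1): return cv2.resize(c["image"][y0:y1,x0:x1,::-1],(400,300),interpolation=cv2.INTER_CUBIC)
cv2.imwrite("pics/c1.png",np.vstack([np.hstack([crop(S,188,145,288,220),crop(S,290,165,370,225)]),np.hstack([crop(T,210,130,310,205),crop(T,160,195,240,255)])]))
E
```

```text
vr [([315.5, 205.8], [311, 202, 10, 9, 73])] [([305.3, 226.7], [301, 222, 10, 10, 76])]
    (array([ 0.4508, -0.1405,  0.0506]), 0.0011)
vb [([346.0, 183.7], [342, 180, 9, 8, 56])] [([354.2, 224.6], [350, 220, 9, 10, 61])]
    (array([ 0.4591, -0.2867,  0.0499]), 0.0026)
hr [([253.0, 208.4], [243, 199, 21, 19, 329])] [([268.2, 182.9], [259, 174, 19, 19, 281])]
    (array([ 0.5853, -0.0307,  0.0203]), 0.0008)
hb [([218.3, 221.6], [208, 212, 22, 20, 356])] [([233.7, 175.5], [225, 167, 18, 18, 265])]
    (array([0.6074, 0.0764, 0.0192]), 0.0014)
col [([220.2, 167.3], [215, 163, 11, 9, 75])] [([257.3, 143.4], [252, 139, 11, 10, 75])]
    (array([0.6809, 0.0052, 0.1287]), 0.0004)
handle [([223.0, 304.7], [214, 287, 19, 36, 307])] [([179.1, 246.4], [171, 232, 18, 29, 194])]
    (array([0.3873, 0.2382, 0.0118]), 0.0005)
```

View pics/c1.png

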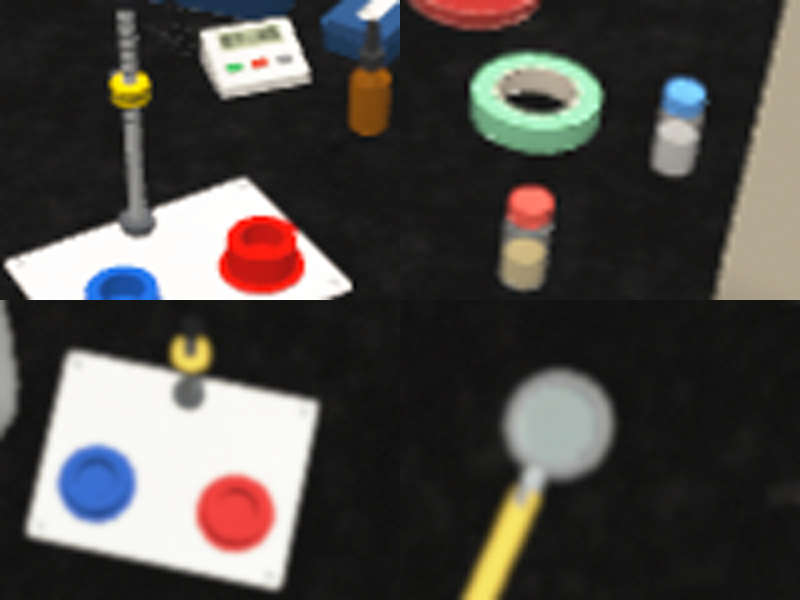

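The crop shows the collar with its black line at scene pixel ≈(220.5,168), clean holders and vials, and the loupe's lens at top pixel ≈(190.7,220). The heights check out: caps at 0.050, holders 109 mm apart, and the collar 1.5 mm from where the stand's geometry puts the post.

```bash
python3 - <<'E'
from h import *
from scipy.spatial.transform import Rotation as Ro
S=load("scene0");T=load("top0")
R=Ro.from_rotvec(robot.read_state()["orientation"]).as_matrix();print("tool",np.round(R,3).tolist())
for n,ps,pt in(("vr",[315.5,205.8],[305.3,226.7]),("vb",[346.0,183.7],[354.2,224.6])):
    print(n,[np.round(plane(c,p,.051)[:2],4) for c,p in((S,ps),(T,pt))])
hr,hb=np.array([.5853,-.0307]),np.array([.6074,.0764])
y=(hb-hr)/np.linalg.norm(hb-hr);x=np.array([y[1],-y[0]]);post=(hr+hb)/2+.085*x;print("stand x",x,"yaw",np.arctan2(x[1],x[0]),"post",post)
# collar: yellow profile down the collar's columns
lab=cv2.cvtColor(S["image"],cv2.COLOR_RGB2LAB)[...,2].astype(int)-128
print(lab[160:176,214:227]);print(cv2.cvtColor(S["image"],cv2.COLOR_RGB2GRAY)[160:176,214:227])
for v in np.arange(165,170,.5):
    o,d=ray(S,[220.3,v]);s=np.dot(post-o[:2],d[:2])/np.dot(d[:2],d[:2]);print(v,np.round(o+s*d,4))
for Z in(.122,.1287,.136):print("line/edges at z",Z,proj(S,[*post,Z]))
# loupe: lens rim ellipse in both views
for n,c,roi in(("S",S,(195,262,232,292)),("T",T,(176,206,206,234))):
    x0,y0,x1,y1=roi;g=cv2.cvtColor(c["image"],cv2.COLOR_RGB2HSV)
    m=cv2.inRange(g,(0,0,90),(180,70,255))[y0:y1,x0:x1];cs=cv2.findContours(m,0,2)[0];k=max(cs,key=cv2.contourArea)
    # drop neck by opening
    m2=cv2.morphologyEx(cv2.drawContours(np.zeros_like(m),[k],0,255,-1),cv2.MORPH_OPEN,cv2.getStructuringElement(2,(9,9)))
    k=max(cv2.findContours(m2,0,2)[0],key=cv2.contourArea)
    e=cv2.fitEllipse(k);p=np.array(e[0])+(x0,y0);print(n,p,e[1],plane(c,p,.009))
    if n=="S":pS=p
print(tri(S,pS,T,p))
for n,c,roi in(("S",S,(208,284,236,325)),("T",T,(168,225,192,262))):
    _,l=blobs(c,"yellow",roi);yx=np.argwhere(l>0);pts=np.array([plane(c,q[::-1],.016)[:2] for q in yx])
    d=np.linalg.svd(pts-pts.mean(0))[2][0];d*=np.sign(d[0]);print(n,pts.mean(0),d,np.arctan2(d[1],d[0]))
E
python3 inch.py '[[0.055,0,0,0,0.1325],[0.055,0,0,0,0.1325],[0.055,0,0,0,0.1325],[0.055,0,0,0,0.1325],[0.055,0.02,-0.033,0.012,0],[0.055,0.02,-0.033,0.012,0],[0.055,0.02,-0.033,0.012,0],[0.055,0.02,-0.033,0.012,0],[0.055,0.02,-0.033,0.012,0],[0.055,0.02,-0.033,0.012,0],[0.055,0.02,-0.033,0.012,0],[0.055,0.02,-0.033,0.012,0],[0.055,0.02,-0.033,0,0],[0.055,0.02,-0.033,0,0],[0.055,0,0,0,0],[0.055,0,0,0,0]]' 15
cat > go.py <<'E'
# how far to a world target (x y z [yaw of tool x]) in the tool's axes
import sys,numpy as np
from plant import robot
from scipy.spatial.transform import Rotation as Ro
t=[float(v) for v in sys.argv[1:]];s=robot.read_state();R=Ro.from_rotvec(s["orientation"]).as_matrix()
print("t",round(s["t"],2),"pos",np.round(s["tool_pos"],4),"F",np.round(s["force"],1),"open",round(s["opening"],4),"q",np.round(s["q"],2))
yaw=np.arctan2(R[1,0],R[0,0]);print("yaw",round(yaw,4),"z axis",np.round(R[:,2],4))
if len(t)>3:
    print("turn",round(yaw-t[3],4));R=np.array([[np.cos(t[3]),np.sin(t[3]),0],[np.sin(t[3]),-np.cos(t[3]),0],[0,0,-1]])
print("tool d (after the turn)",np.round(R.T@(np.array(t[:3])-s["tool_pos"]),4))
E
python3 go.py .4588 -.2862 .048 -.2035
python3 - <<'E'
from h import *
S=load("scene0")
for z in(.126,.128,.13,.132):print(z,proj(S,[.669,.0135,z]))
E
```

```text
t: 1.7
tool_pos: [0.4549, -0.2852, 0.1442]
orientation: [-3.125, 0.317, 0.002]
force: [-0.6, -0.4, 0.4]
opening: 0.0548
gripper_force: 0.0
t 1.7 pos [ 0.4549 -0.2852  0.1442] F [-0.6 -0.4  0.4] open 0.0548 q [-0.66  0.03  1.77 -0.    1.34  1.12]
yaw -0.2019 z axis [-9.e-04  2.e-04 -1.e+00]
turn 0.0016
tool d (after the turn) [0.004  0.0002 0.0962]
0.126 [220.64585045 171.05031544]
0.128 [220.6108048  170.44478154]
0.13 [220.57568174 169.83797045]
0.132 [220.54048099 169.22987794]
```

```bash
python3 inch.py '[[0.055,0.004,0,0.02,0],[0.055,0,0,0.025,0],[0.055,0,0,0.025,0],[0.055,0,0,0.02,0],[0.055,0,0,0.006,0],[0.055,0,0,0,0],[0.02,0,0,0,0],[0.02,0,0,0,0],[0.02,0,0,0,0],[0.02,0,0,0,0],[0.02,0,0,0,0],[0.02,0,0,0,0],[0.02,0,0,0,0]]' 15; python3 go.py .4588 -.2862 .048
```

```text
t: 3.0
tool_pos: [0.4592, -0.2869, 0.0492]
orientation: [3.125, -0.32, 0.001]
force: [-0.2, 0.3, 4.4]
opening: 0.0248
gripper_force: 14.8
t 3.0 pos [ 0.4592 -0.2869  0.0492] F [-0.2  0.3  4.4] open 0.0248 q [-0.65  0.15  1.83  0.    1.16  1.12]
yaw -0.2041 z axis [ 8.e-04 -6.e-04 -1.e+00]
tool d (after the turn) [-0.0005 -0.0006  0.0012]
```

```bash
python3 inch.py '[[0.02,0,0,-0.01,0],[0.02,0,0,-0.02,0],[0.02,0,0,-0.03,0],[0.02,0,0,-0.03,0],[0.02,0.006,-0.032,0,0],[0.02,0.006,-0.032,0,0],[0.02,0.006,-0.032,0,0],[0.02,0.006,-0.032,0,0],[0.02,0.006,-0.032,0,0],[0.02,0.006,-0.032,0,0],[0.02,0.006,-0.032,0,0],[0.02,0.006,-0.032,0,0],[0.02,0.006,-0.032,0,0],[0.02,0.006,-0.032,0,0],[0.02,0.006,-0.032,0,0],[0.02,0.006,-0.032,0,0],[0.02,0,0,0,0],[0.02,0,0,0,0],[0.02,0,0,0,0]]'; python3 go.py .6074 .0764 .085 -.2035
python3 - <<'E'
from h import *
S=shot("scene",1);T=shot("top",1)
c=lambda C,a,b,d,e:cv2.resize(C["image"][b:e,a:d,::-1],(400,300),interpolation=cv2.INTER_CUBIC)
cv2.imwrite("pics/c2.png",np.hstack([c(S,168,160,268,235),c(T,195,125,295,200)]))
E
```

```text
t: 4.9
tool_pos: [0.6067, 0.074, 0.1386]
orientation: [3.125, -0.321, -0.001]
force: [-0.1, -1.0, -0.6]
opening: 0.0242
gripper_force: 14.8
t 4.9 pos [0.6067 0.074  0.1386] F [-0.1 -1.  -0.6] open 0.0242 q [ 0.04  0.23  1.57 -0.    1.35  1.81]
yaw -0.2045 z axis [-7.e-04 -4.e-04 -1.e+00]
turn -0.001
tool d (after the turn) [ 0.0002 -0.0025  0.0536]
```

View pics/c2.png

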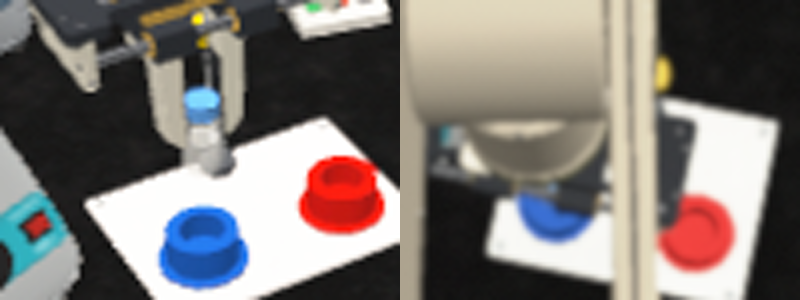

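The vial hangs upright between the pads in the scene view, cap at ≈(218.5,185.5). The arm hides it from the top camera. I'll check the cap's sideways offset in the scene view against the TCP.

Run:
```python
from h import *
S=load("scene1");A=blobs(S,"blue",(208,176,232,192))[0];print(A,proj(S,[.6067,.074,.1396]))
for p in A: print(plane(S,p[0],.1396))
S0=load("scene0");h,l=blobs(S0,"blue",(203,208,234,236));print(h,proj(S0,[.6074,.0764,.02]))
```

```text
[([218.1, 186.0], [214, 181, 9, 10, 50])] [217.09071995 185.74414641]
[0.60410002 0.07277854 0.1396    ]
[([218.3, 221.6], [208, 212, 22, 20, 356])] [218.55314285 221.41293991]
```

```bash
python3 inch.py '[[0.02,0.0015,-0.0028,0.02,0],[0.02,0,0,0.02,0],[0.02,0,0,0.008,0],[0.02,0,0,0,0],[0.02,0,0,0.004,0],[0.02,0,0,0.004,0],[0.02,0,0,0.004,0]]'; python3 go.py .6085 .0768 .0655
```

```text
t: 5.7
tool_pos: [0.6098, 0.0772, 0.0793]
orientation: [-3.125, 0.32, -0.002]
force: [-0.7, -0.6, -0.5]
opening: 0.0241
gripper_force: 14.8
t 5.7 pos [0.6098 0.0772 0.0793] F [-0.7 -0.6 -0.5] open 0.0241 q [0.04 0.3  1.6  0.   1.24 1.82]
yaw -0.2043 z axis [ 1.6e-03  1.0e-04 -1.0e+00]
tool d (after the turn) [-0.0012  0.0006  0.0138]
```

```bash
python3 inch.py '[[0.02,-0.001,0,0.004,0],[0.02,0,0,0.004,0],[0.02,0,0,0.003,0],[0.02,0,0,0.0025,0],[0.02,0,0,0,0],[0.02,0,0,0,0]]'; python3 go.py .6085 .0768 .0655
```

```text
t: 6.3
tool_pos: [0.6084, 0.0773, 0.0652]
orientation: [-3.125, 0.32, -0.001]
force: [2.7, -1.5, -0.5]
opening: 0.0244
gripper_force: 14.8
t 6.3 pos [0.6084 0.0773 0.0652] F [ 2.7 -1.5 -0.5] open 0.0244 q [ 0.04  0.31  1.61 -0.    1.22  1.82]
yaw -0.2042 z axis [ 5.e-04 -0.e+00 -1.e+00]
tool d (after the turn) [ 0.0002  0.0005 -0.0003]
```

```bash
python3 inch.py '[[0.034,0,0,0,0],[0.045,0,0,0,0],[0.045,0,0,0,0],[0.045,0,0,-0.01,0],[0.045,0,0,-0.03,0],[0.045,0,0,-0.04,0],[0.055,-0.0123,0.0272,0,0],[0.055,-0.0123,0.0272,0,0],[0.055,-0.0123,0.0272,0,0],[0.055,-0.0123,0.0272,0,0],[0.055,-0.0123,0.0272,0,0],[0.055,-0.0123,0.0272,0,0],[0.055,-0.0123,0.0272,0,0],[0.055,-0.0123,0.0272,0,0],[0.055,-0.0123,0.0272,0,0],[0.055,0,0,0,0],[0.055,0,0,0,0]]'; python3 go.py .4506 -.1403 .049 -.2035
python3 - <<'E'
from h import *
S=shot("scene",2);T=shot("top",2)
c=lambda C,a,b,d,e:cv2.resize(C["image"][b:e,a:d,::-1],(400,300),interpolation=cv2.INTER_CUBIC)
cv2.imwrite("pics/c3.png",np.hstack([c(S,168,170,268,245),c(T,205,135,305,210)]))
A=blobs(S,"blue",(203,190,234,245))[0];B=blobs(T,"blue",(215,155,252,195))[0];print(A,B)
E
```

```text
t: 8.0
tool_pos: [0.4503, -0.1402, 0.1459]
orientation: [-3.125, 0.323, -0.002]
force: [-0.7, 0.2, 0.0]
opening: 0.0552
gripper_force: 0.0
t 8.0 pos [ 0.4503 -0.1402  0.1459] F [-0.7  0.2  0. ] open 0.0552 q [-0.41 -0.16  1.95  0.    1.35  1.37]
yaw -0.2059 z axis [ 1.2e-03 -1.0e-04 -1.0e+00]
turn -0.0024
tool d (after the turn) [0.0003 0.0001 0.0969]
[([217.0, 210.2], [214, 207, 7, 6, 30]), ([218.6, 223.2], [208, 212, 22, 20, 278])] [([233.7, 175.4], [225, 167, 18, 18, 242])]
```

View pics/c3.png

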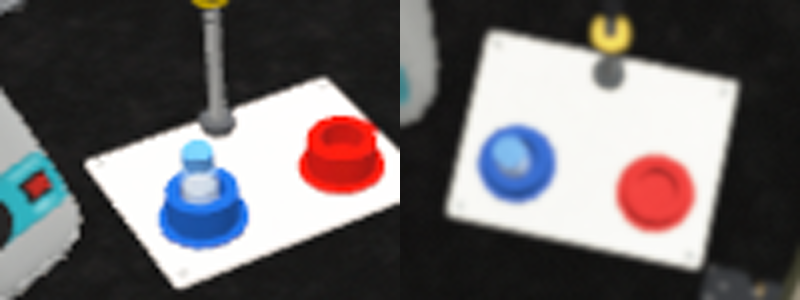

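The crop shows the blue vial in the blue holder, cap at scene ≈(217,209) and top ≈(232.5,173.7).

```bash
python3 - <<'E'
from h import *
S=load("scene2");T=load("top2")
def cap(c,roi):
    h=cv2.cvtColor(c["image"],cv2.COLOR_RGB2HSV);m=cv2.inRange(h,(92,70,200),(112,190,255));k=np.zeros_like(m);x0,y0,x1,y1=roi;k[y0:y1,x0:x1]=m[y0:y1,x0:x1]
    M=cv2.moments(k,True);return [M["m10"]/M["m00"],M["m01"]/M["m00"]],M["m00"]
a,b=cap(S,(205,195,232,216)),cap(T,(222,164,246,188));print(a,b,tri(S,a[0],T,b[0]))
E
python3 inch.py '[[0.055,0,0,0.025,0],[0.055,0,0,0.025,0],[0.055,0,0,0.025,0],[0.055,0,0,0.016,0],[0.055,0,0,0.006,0],[0.055,0,0,0,0],[0.02,0,0,0,0],[0.02,0,0,0,0],[0.02,0,0,0,0],[0.02,0,0,0,0],[0.02,0,0,0,0],[0.02,0,0,0,0],[0.02,0,0,0,0]]' 15; python3 go.py .5853 -.0307 .139 -.2035
```

```text
([216.8360655737705, 209.8360655737705], 61.0) ([233.55721393034827, 174.03980099502488], 201.0) (array([0.6061, 0.0765, 0.0611]), 0.0065)
t: 9.4
tool_pos: [0.4505, -0.1401, 0.0486]
orientation: [3.125, -0.32, 0.001]
force: [-0.7, -0.0, 4.7]
opening: 0.0243
gripper_force: 14.9
t 9.4 pos [ 0.4505 -0.1401  0.0486] F [-0.7 -0.   4.7] open 0.0243 q [-0.41 -0.03  2.02  0.    1.15  1.36]
yaw -0.2043 z axis [ 9.e-04 -4.e-04 -1.e+00]
turn -0.0008
tool d (after the turn) [ 0.1099 -0.1344 -0.0904]
```

```bash
python3 inch.py '[[0.02,0,0,-0.01,0],[0.02,0,0,-0.02,0],[0.02,0,0,-0.03,0],[0.02,0,0,-0.03,0],[0.02,0.0185,-0.0226,0,0],[0.02,0.0185,-0.0226,0,0],[0.02,0.0185,-0.0226,0,0],[0.02,0.0185,-0.0226,0,0],[0.02,0.0185,-0.0226,0,0],[0.02,0.0185,-0.0226,0,0],[0.02,0,0,0,0],[0.02,0,0,0,0],[0.02,0,0,0.02,0],[0.02,0,0,0.02,0],[0.02,0,0,0.007,0],[0.02,0,0,0,0],[0.02,0,0,0,0]]'; python3 go.py .5868 -.03 .0645 -.2035
python3 - <<'E'
from h import *
S=shot("scene",3);S0=load("scene0")
p=robot.read_state()["tool_pos"];print(blobs(S,"red",(235,170,270,222))[0],proj(S,p+[0,0,.001]),proj(S,p-[0,0,.049]))
print(proj(S0,[.5853,-.0307,.0203]))
E
```

```text
t: 11.1
tool_pos: [0.5864, -0.0301, 0.092]
orientation: [3.125, -0.321, 0.001]
force: [-0.2, 0.0, -0.3]
opening: 0.0246
gripper_force: 14.9
t 11.1 pos [ 0.5864 -0.0301  0.092 ] F [-0.2  0.  -0.3] open 0.0246 q [-0.14  0.21  1.67 -0.    1.25  1.64]
yaw -0.2048 z axis [ 6.e-04 -2.e-04 -1.e+00]
turn -0.0013
tool d (after the turn) [ 0.0004 -0.0002  0.0275]
[([253.8, 186.9], [251, 183, 7, 9, 56]), ([253.1, 209.0], [243, 199, 21, 19, 305])] [252.54598199 187.48327688] [252.58207446 201.85210315]
[253.15017188 208.40378   ]
```

```bash
python3 inch.py '[[0.02,0.0004,0,0.004,0],[0.02,0,0,0.004,0],[0.02,0,0,0.004,0],[0.02,0,0,0.004,0],[0.02,0,0,0.004,0],[0.02,0,0,0.004,0],[0.02,0,0,0.003,0],[0.02,0,0,0,0],[0.02,0,0,0,0]]'; python3 go.py .5868 -.03 .0645
```

```text
t: 12.05
tool_pos: [0.5869, -0.0295, 0.0644]
orientation: [-3.125, 0.32, -0.001]
force: [0.1, 0.1, 4.3]
opening: 0.024
gripper_force: 15.0
t 12.05 pos [ 0.5869 -0.0295  0.0644] F [0.1 0.1 4.3] open 0.024 q [-0.14  0.25  1.69  0.    1.2   1.64]
yaw -0.2042 z axis [ 4.e-04  2.e-04 -1.e+00]
tool d (after the turn) [-0.      0.0005 -0.0001]
```

```bash
python3 inch.py '[[0.034,0,0,0,0],[0.045,0,0,0,0],[0.045,0,0,0,0],[0.045,0,0,-0.01,0],[0.045,0,0,-0.03,0],[0.045,0,0,-0.04,0],[0.045,-0.0263,-0.0245,0,0],[0.045,-0.0263,-0.0245,0,0],[0.045,-0.0263,-0.0245,0,0],[0.045,-0.0263,-0.0245,0,0],[0.045,-0.0263,-0.0245,0,0],[0.045,-0.0263,-0.0245,0,0],[0.045,-0.0263,-0.0245,0,0],[0.045,-0.0263,-0.0245,0,0],[0.045,-0.0263,-0.0245,0,0],[0.045,0,0,0,0.0955],[0.045,0,0,0,0.0955],[0.045,0,0,0,0],[0.045,0,0,0,0]]'; python3 go.py .3998 .2339 .0255 -.395
python3 - <<'E'
from h import *
S=shot("scene",4);T=shot("top",4)
c=lambda C,a,b,d,e:cv2.resize(C["image"][b:e,a:d,::-1],(400,300),interpolation=cv2.INTER_CUBIC)
cv2.imwrite("pics/c4.png",np.vstack([np.hstack([c(S,188,160,288,235),c(T,205,135,305,210)]),np.hstack([c(S,168,250,268,325),c(T,140,195,240,270)])]))
E
```

```text
t: 13.95
tool_pos: [0.3998, 0.2343, 0.1446]
orientation: [-3.081, 0.612, -0.001]
force: [0.6, -1.1, -1.3]
opening: 0.0451
gripper_force: 0.0
t 13.95 pos [0.3998 0.2343 0.1446] F [ 0.6 -1.1 -1.3] open 0.0451 q [ 0.42 -0.18  1.97  0.    1.35  2.38]
yaw -0.3925 z axis [ 5.e-04  3.e-04 -1.e+00]
turn 0.0025
tool d (after the turn) [0.0002 0.0003 0.1191]
```

View pics/c4.png

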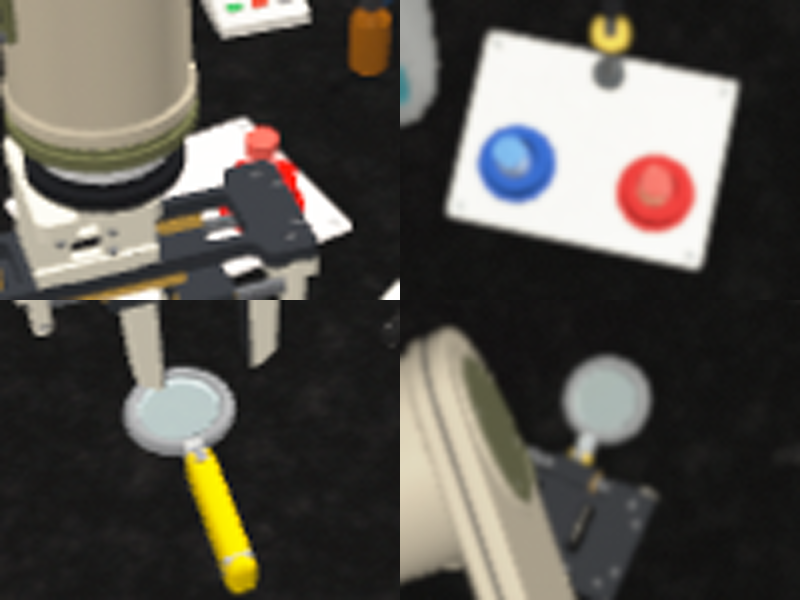

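Both vials stand in their holders (caps at top ≈(232.5,174) and (268.5,181.5)), and the loupe lies untouched with the gripper over its handle. Going down to it.

```bash
python3 inch.py '[[0.045,0,0,0.03,0.0025],[0.045,0,0,0.03,0],[0.045,0,0,0.03,0],[0.045,0,0,0.018,0],[0.045,0,0,0.008,0],[0.045,0,0,0.003,0],[0.045,0,0,0,0],[0.01,0,0,0,0],[0.01,0,0,0,0],[0.01,0,0,0,0],[0.01,0,0,0,0],[0.01,0,0,0,0],[0.01,0,0,0,0],[0.01,0,0,0,0],[0.01,0,0,0,0]]' 30; python3 go.py .3998 .2339 .0255 -.395
```

```text
t: 15.55
tool_pos: [0.3999, 0.2343, 0.0255]
orientation: [-3.079, 0.621, -0.001]
force: [-2.1, -1.2, 5.4]
opening: 0.0156
gripper_force: 30.0
t 15.55 pos [0.3999 0.2343 0.0255] F [-2.1 -1.2  5.4] open 0.0156 q [ 0.42 -0.01  2.05 -0.    1.1   2.39]
yaw -0.3977 z axis [ 5.e-04  2.e-04 -1.e+00]
turn -0.0027
tool d (after the turn) [0.0001 0.0005 0.    ]
```

```bash
python3 inch.py '[[0.01,0,0,-0.005,0],[0.01,0,0,-0.015,0],[0.01,0,0,-0.025,0],[0.01,0,0,-0.03,0],[0.01,0,0,-0.03,0],[0.01,0,0,-0.02,0],[0.01,0.012,0.011,0,0],[0.01,0.02,0.017,0,0],[0.01,0.02,0.017,0,0],[0.01,0.02,0.017,0,0],[0.01,0.02,0.017,0,0],[0.01,0.02,0.017,0,0],[0.01,0.02,0.017,0,0],[0.01,0.02,0.017,0,0],[0.01,0.02,0.017,0,0],[0.01,0.014,0.012,0,0],[0.01,0.008,0.008,0,0],[0.01,0,0,0,0],[0.01,0,0,0,0],[0.01,0,0,0,0]]'; python3 go.py .5177 -.0007 .149
python3 - <<'E'
from h import *
S=shot("scene",5);T=shot("top",5)
c=lambda C,a,b,d,e:cv2.resize(C["image"][b:e,a:d,::-1],(400,300),interpolation=cv2.INTER_CUBIC)
cv2.imwrite("pics/c5.png",np.hstack([c(S,188,145,288,220),c(T,205,130,305,205)]))
E
```

```text
t: 17.55
tool_pos: [0.5134, 0.006, 0.15]
orientation: [-3.08, 0.619, 0.001]
force: [-0.8, -0.4, -1.4]
opening: 0.0158
gripper_force: 30.0
t 17.55 pos [0.5134 0.006  0.15  ] F [-0.8 -0.4 -1.4] open 0.0158 q [-0.09 -0.04  1.83  0.    1.35  1.88]
yaw -0.3969 z axis [-4.e-04  4.e-04 -1.e+00]
tool d (after the turn) [0.0065 0.0045 0.001 ]
```

View pics/c5.png

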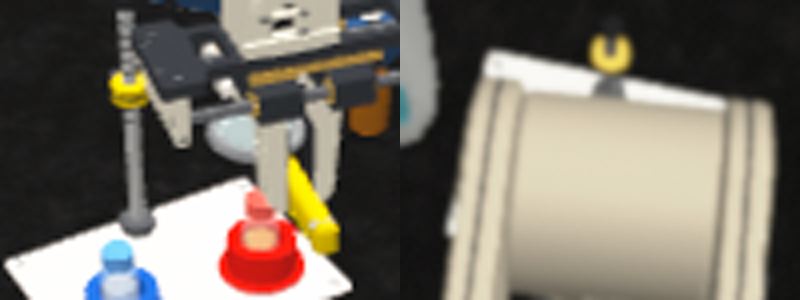

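The loupe is held level, with its lens at scene ≈(250,178) behind the fingers and the vials standing. Last few millimetres, then I'll check the lens rim and the handle in the scene view.

```bash
python3 inch.py '[[0.01,0.0033,0.0022,0.0005,0],[0.01,0.0032,0.0023,0.0005,0],[0.01,0,0,0,0],[0.01,0,0,0,0],[0.01,0,0,0,0]]'; python3 go.py .5177 -.0007 .149
python3 - <<'E'
from h import *
from scipy.spatial.transform import Rotation as Ro
S=shot("scene",6);s=robot.read_state();p=s["tool_pos"];R=Ro.from_rotvec(s["orientation"]).as_matrix()
# predicted outlines (dots) of rim mid-plane, handle top far end, over an enlarged picture
x,y,up=R[:,0],R[:,1],-R[:,2];L=p+.075*x-.0185*up;print("lens",L)
k=5;x0,y0,x1,y1=198,140,318,240;im=cv2.resize(S["image"][y0:y1,x0:x1,::-1],None,fx=k,fy=k,interpolation=cv2.INTER_CUBIC)
def dot(X,col):
    u=(proj(S,X)-(x0,y0)+.5)*k;cv2.circle(im,tuple(int(v) for v in u),1,col,-1)
for a in np.linspace(0,2*np.pi,60):
    for h in(-.007,.007):dot(L+.033*(np.cos(a)*x+np.sin(a)*y)+h*up,(255,0,255) if h>0 else (0,255,0))
for sx in np.linspace(.042,.132,12):
    for sy in(-.008,.008):
        for h in(-.007,.015):dot(L-sx*x+sy*y+h*up,(255,0,0))
for a in np.linspace(0,2*np.pi,16):dot(np.array([.5869+.0125*np.cos(a),-.0295+.0125*np.sin(a),.072]),(255,255,0))
cv2.imwrite("pics/c6.png",im)
E
```

```text
t: 18.15
tool_pos: [0.518, -0.0016, 0.1491]
orientation: [-3.08, 0.621, 0.0]
force: [-0.4, 0.6, -1.5]
opening: 0.0159
gripper_force: 30.0
t 18.15 pos [ 0.518  -0.0016  0.1491] F [-0.4  0.6 -1.5] open 0.0159 q [-0.1  -0.03  1.82  0.    1.35  1.87]
yaw -0.3979 z axis [-1.e-04  1.e-04 -1.e+00]
tool d (after the turn) [-0.0006 -0.0007  0.0001]
lens [ 0.58719813 -0.03055154  0.13062835]
```

View pics/c6.png

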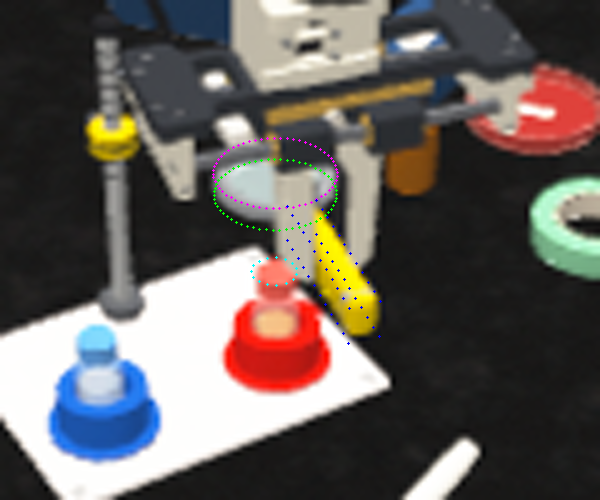

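The rim's visible bottom edge, at crop row ≈218, is about 2 px above its predicted outline (229), and the handle is off likewise. I'll check numerically whether that is the model and camera (same test with the loupe at rest) or a real height difference.

Run:
```python
from h import *
from scipy.spatial.transform import Rotation as Ro
def pred(c,p,x,y,L):
    q=np.array([proj(c,L+.033*(np.cos(a)*x+np.sin(a)*y)+h*np.array([0,0,1])) for a in np.linspace(0,2*np.pi,90) for h in(-.007,.007)]);return cv2.convexHull(q.astype(np.float32))[:,0]
def edges(c,hull,cols):
    g=cv2.cvtColor(c["image"],cv2.COLOR_RGB2GRAY).astype(float)
    for u in cols:
        m=cv2.pointPolygonTest; vs=[v for v in np.arange(100,320,.1) if m(hull,(float(u),float(v)),False)>=0]
        b=vs[-1];r0=int(b)-7;print(" col",u,"pred top/bot",round(vs[0],1),round(b,1),"rows from",r0,g[r0:r0+14,u].astype(int), "top from",int(vs[0])-5,g[int(vs[0])-5:int(vs[0])+6,u].astype(int))
    r=int(hull[:,1].mean());print(" row",r,"pred left",hull[:,0].min(),"from",int(hull[:,0].min())-6,g[r,int(hull[:,0].min())-6:int(hull[:,0].min())+8].astype(int))
a=-.398;x=np.array([np.cos(a),np.sin(a),0]);y=np.array([-np.sin(a),np.cos(a),0])
S=load("scene0");L=np.array([.3999,.2343,.007])+.075*x;print("rest lens",L);edges(S,pred(S,0,x,y,L),[203,206,209,212])
S=load("scene6");L=np.array([.518,-.0016,.1306])+.075*x;edges(S,pred(S,0,x,y,L),[244,246,248,250])
S4=load("scene4")
# handle's yellow at rest and held: far-end extents vs prediction
for n,p,roi in(("scene0",[.3999,.2343,.0],(208,284,236,325)),("scene6",[.518,-.0016,.1236],(255,180,276,215))):
    c=load(n);_,l=blobs(c,"yellow",roi,vmin=70);yx=np.argwhere(l>0)
    q=np.array([proj(c,np.array(p)+(.075-sx)*x+sy*y+[0,0,h]) for sx in(.042,.132) for sy in(-.008,.008) for h in(0,.022)])
    print(n,"handle max u,v",yx[:,1].max(),yx[:,0].max(),"pred",q[:,0].max(),q[:,1].max())
# red cap held vs socket: bias of camera at seated caps
for n in("scene5","scene6"):
    c=load(n);h=cv2.cvtColor(c["image"],cv2.COLOR_RGB2HSV);m=sum(cv2.inRange(h,(a,90,90),(b,190,255)) for a,b in HUE["red"]);m[:190]=0;m[205:]=0;m[:,:245]=0;m[:,262:]=0
    M=cv2.moments(m,True);print(n,"cap",M["m10"]/M["m00"],M["m01"]/M["m00"],M["m00"],"pred",proj(c,[.5869,-.0295,.066]))
```

```text
rest lens [0.46903785 0.20523184 0.007     ]
 col 203 pred top/bot 268.7 288.1 rows from 281 [184 181 169 149 137 103  39  36  33  33  34  35  38  37] top from 263 [ 23  22  24  23  22  23  44 137 178 178 184]
 col 206 pred top/bot 267.0 289.6 rows from 282 [194 185 180 158 139 125  37  31  32  30  33  33  31  28] top from 261 [ 22  24  23  26  24  22  30  86 178 167 195]
 col 209 pred top/bot 266.0 290.3 rows from 283 [194 184 177 150 135 117  26  29  30  27  29  27  25  24] top from 260 [ 21  25  26  27  27  24  35 102 175 157 206]
 col 212 pred top/bot 265.5 290.5 rows from 283 [193 185 180 156 135 116  27  25  26  25  25  26  27  23] top from 260 [ 25  23  24  23  26  24  63 184 164 192 224]
 row 277 pred left 198.26239 from 192 [ 25  27  26  27  27  27  54 127 170 186 200 202 196 195]
 col 244 pred top/bot 169.2 183.5 rows from 176 [204 196 184 162 145 124  56  24  24  24  27  27  29  30] top from 164 [251 251 247 215 203 159 121  98 100 174 216]
 col 246 pred top/bot 168.3 184.4 rows from 177 [203 192 190 163 143 122  53  24  23  24  25  28  76 197] top from 163 [161 241 251 235 206 195 134 114  94 137 226]
 col 248 pred top/bot 167.7 185.0 rows from 177 [206 206 202 183 150 137 109  27  25  28  30  38 141 250] top from 162 [ 44  45  56 103 147 164 184 132 103 100 157]
 col 250 pred top/bot 167.3 185.3 rows from 178 [205 204 194 162 143 114  45  28  30  31  30  64 156 230] top from 162 [ 62  56  44  44  46  67 105 123  94 105 190]
 row 176 pred left 240.24603 from 234 [185 183 149  55  26  25  73 136 177 195 204 206 207 206]
scene0 handle max u,v 232 323 pred 231.93866966770415 325.0731964858253
scene6 handle max u,v 273 206 pred 273.6687819732487 208.24261501574827
scene5 cap 252.55555555555554 198.66666666666666 81.0 pred [252.4219181 195.522808 ]
scene6 cap 252.92708333333334 197.91666666666666 96.0 pred [252.4219181 195.522808 ]
```

The same 2 px gap shows with the loupe at rest, so it comes from the rim's rounded edge. The held lens agrees with its predicted height and place within about 1 mm, and both vials went down the full 16 mm. Handing in.

```bash
python3 inch.py '[[0.01,0,0,0,0],[0.01,0,0,0,0]]'; python3 go.py .5177 -.0007 .149; python3 -c "
from plant import robot
print(robot.close_job())"
```

```text
t: 18.4
tool_pos: [0.5181, -0.0015, 0.1492]
orientation: [-3.08, 0.621, -0.0]
force: [-0.1, 0.7, -0.6]
opening: 0.0154
gripper_force: 30.0
t 18.4 pos [ 0.5181 -0.0015  0.1492] F [-0.1  0.7 -0.6] open 0.0154 q [-0.1  -0.03  1.82  0.    1.35  1.87]
yaw -0.3977 z axis [ 1.e-04  0.e+00 -1.e+00]
tool d (after the turn) [-0.0007 -0.0006  0.0002]
the job is handed in; nothing more can be done
None
```

I handed the job in at 18.4 s: both vials stand in the holders of their colour, and the loupe is held level and still over the red-capped vial, its lens about 131 mm up against a collar line measured at about 131 mm; the hand-in returned no verdict.

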